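# Press the new bronze screw bush into the vice bracket

## Robot

A 6-joint arm with a two-finger parallel gripper is mounted at the origin on a cart in front of the work surface, level with it; the furniture and walls round the work are solid. World frame = base frame: x ahead of the robot, y to its left, z up, the work surface at z = 0. Lengths are in m, angles in degrees, forces in N, time in s.
With the tool pointing down it reaches from about 0.25 to 0.775 m from the base axis. Payload 8.9 kg.
Tool frame: the origin (TCP) lies midway between the tips of the shut fingers; the grasp point (between the pads) lies 19 mm behind it; z points along the fingers, y is the direction in which the jaws open and shut (so a half turn about z gives the same grasp; the last joint's range is limited). The gripper opens to 85 mm and grips with 20 to 120 N. Pads are 22 mm wide; open, the fingers measure 114 mm over their backs; the gripper's body (76 mm by 85 mm) begins 54 mm behind the grasp point. The pads swing forward as they close: fully open they stand 13 mm farther back than shut.
Start: joints at [58.94, 16.656, -8.789, 64.555, 0, 82.019], TCP at [0.206, 0.483, 0.231] pointing down, gripper open.
Joint ranges: [-144.48, 144.48], [-52.06, 99.96], [-74.48, 78.29], [-112.23, 115.85], [-86.99, 84.42], [-180, 180]. Speed limits (degrees/s): [127.2, 127.2, 159.86, 180, 180, 180].

## Interface

Orientations are given as [roll, pitch, yaw] about the fixed x, y, z axes, in that order (R = Rz(yaw) Ry(pitch) Rx(roll)).
In Python, from rig import manip gives the robot as it stands.
- The arm moves only by the shell command python3 -m jog 'ROWS'. ROWS is JSON, a list of rows, each an object with "translation": the shift along the tool's x, y, z in mm, a list of three; "turn": the turn, a rotation vector about the tool's x, y, z in rad, a list of three; "gripper": the gripper's target within -1 to 1 (fully open at 1, half-way at 0, shut at -1). In form: [{"translation": [x, y, z], "turn": [rx, ry, rz], "gripper": gripper}, ...]. A call has 1 to 5 rows; each row shifts and turns the commanded pose from where the row before left it, along the tool's axes as they then stand; what a row does not reach is not made up. A row lasts 1/8 s, in which the tool goes at most 62.5 mm and 10.7 degrees, less where a joint would pass 70% of its speed; a pose out of reach is approached as far as the arm can. A call with a gripper value outside its range is refused whole. The fingers move at their own pace and stop on an object; the grip force is fixed at half the most. Time passes only in rows, so rows that do not move let the fingers close. It gives the time, the measured TCP pose, the force and the opening at its end, in the units of the state.
- manip.read_state(): the state, without advancing time (a new reading comes with each control period).
- manip.grab_frame(name): name is "scene" or "top" or "wrist"; returns a dict with "pixels" (400x640x3 uint8, red, green, blue), "range_z" (400x640 float32, m along the optical axis (not along the pixel's ray), 0 where there is no reading), "camera_matrix" (3x3 intrinsics, pixels), "rvec" (rotation vector, rad) and "tvec" (3), from world to camera coordinates, as OpenCV has them. Camera axes: x right, y down, z forward; pixel columns grow to the right and rows downward; lengths in m; the calibration is good to about 2 mm. A picture is of the moment at which its call begins.
- manip.sign_off(): hands the job in, once; it reports no verdict.
The state is a dict: "t": time; "q": joint angles; "qd": joint speeds; "tau": joint torques, N m; "tcp_pos": TCP position; "tool_rot": TCP orientation; "force": force on the tool from outside, world axes, zero at the start; "ft_torque": the same for the moment, N m; "finger_gap": finger opening in m.
Only numpy, scipy, OpenCV 4.12 (cv2) and the standard library are available. Lean on these libraries where they do the work, as an engineer would, in place of code of your own. Each camera call takes 0.05 s, during which the arm holds its last target.

## Task

Press the flanged bronze bush into the bore of the cast-iron vice bracket, barrel down, with its long flange lying in the milled slot, until the flange is fully home and flat on the floor of the slot. Press it in steadily, without dropping or hammering it, then let go of it. Leave the oil can and the wooden mallet standing.

Things in the scene. Friction and masses are not known exactly. Their poses are not given: they have to be found in the camera images.
- bush_center (a point): Loose flanged bronze bush, 80 mm tall, 0.3 to 0.45 kg, standing upright on its barrel; this point is on its axis half-way up (40 mm above the foot). Own z points up its axis; own y runs along the long flange. Half a turn about z makes no difference. Take it from above by the nose (see bush_nose), fingers closing along own y, so that the fingertips stand over the two ears of the flange.
- bush_nose (a point): Middle of the bush's upper part, the nose, on the axis, 65 mm above the foot. The nose stands 30 mm above the flange (50 to 80 mm above the foot), 40 mm round, with two upright flats facing own +y and -y, 30 mm apart. A 23 mm hole runs through it. Axes as for bush_center.
- bush_shoulder (a point): The bush's shoulder: centre of the underside of the flange, 42 mm above the foot; this face must end flat on the floor of the slot. The flange has rounded ends and is 8 mm thick (42 to 50 mm above the foot), 76 mm long along own y, 44 mm wide along own x. Axes as for bush_center.
- bush_foot (a point): Centre of the lower end of the bush's barrel. The barrel is round, 36 mm across and 42 mm long; its first 8 mm taper to 32 mm at the foot. Axes as for bush_center.
- bush: The same bush; its origin is at the centre of its foot, the same point as bush_foot.
- bore_mouth (a point): Mouth of the upright bore in the dark cast-iron bracket: on the bore's axis at the floor of the milled slot, 74 mm above the bench. Own z points up out of the bore; own y runs along the slot. Slot 48 mm wide (own x), 8 mm deep, 104 mm long and open at both ends; the 44 mm flange fits in it turned by up to about 8 degrees, and its top is then level with the two cheeks, 82 mm above the bench.
- bore_ring (a point): Point on the bore's axis 23 mm below its mouth. Bore 37.5 mm across (0.75 mm play round the barrel), 2 mm bevel, 56 mm deep. A sprung steel ring lines it: the barrel goes in freely for about 16 mm, then takes a push of about 10 to 20 N until 22 mm deep to spread the ring, and about 5 to 12 N from there until it is home. It stays where it is left; it does not sink by itself.
- bracket: The bracket with its board, 204 mm (own y) x 124 mm (own x), 18 mm thick, bolted down: it does not move. The casting on it is about 112 x 92 mm, with two low feet along own y, each with two bolt heads. Origin under the board's middle, below the bore.
- oil_can: Copper-coloured oil can with a thin bent spout, 69 x 86 x 150 mm, standing loose at the back of the bench; origin under its base.
- mallet: Round wooden carver's mallet standing loose on its head at the back of the bench, 69 mm across, 202 mm tall; origin under its head.
Mind the look-alikes: they are no part of the job. What is shaped like the oil_can but blue or turquoise is not meant.

How it is judged:
By the outcome, as a careful person would: the job done as asked, in the order asked, and still so for the second after the job is handed in, with the robot touching nothing.
It also fails if it takes over 51 s, if anything falls off the work surface, if the arm or the gripper's body presses on something with over 40 N, if the wrist force passes 120 N, or if a joint passes its speed limit or range.

## Working session

There is one attempt and no reset: what is moved stays moved. The work goes in short steps, Python scripts to look and compute and a shell command to move; the robot and the scene stay as the last step left them, time stands still between calls to the robot, and variables do not carry over. Pictures are saved under pics/ and viewed, and the job is handed in when it is done.

```bash
ls; mkdir -p pics; python3 - <<'E'
from rig import manip
import cv2,numpy as np
s=manip.read_state();print(s)
for n in ("scene","top","wrist"):
    f=manip.grab_frame(n);cv2.imwrite(f"pics/a_{n}.png",f["pixels"][:,:,::-1]);np.savez(f"a_{n}.npz",**f)
    print(n,f["camera_matrix"].tolist(),f["rvec"],f["tvec"])
E
```

```text
pics
{'t': 0.0, 'q': array([ 5.89420242e+01,  1.66883721e+01, -8.83042629e+00,  6.45538577e+01,
       -1.89764525e-03,  8.20175344e+01]), 'qd': array([-0.02028038, -0.06852683,  0.04658571,  0.00284733, -0.02204274,
       -0.02342571]), 'tau': array([-2.23354364e-03, -5.37146723e+01,  3.31368721e+01,  1.58486771e-02,
       -1.90821461e-04,  3.09716165e-05]), 'tcp_pos': array([0.20556477, 0.48261864, 0.23074153]), 'tool_rot': array([-1.79927784e+02, -8.21050098e-03,  1.56924486e+02]), 'force': array([-0.12538131,  0.16851102,  0.63240526]), 'ft_torque': array([0.01229974, 0.01991851, 0.00029348]), 'finger_gap': 0.08542724780567708}
scene [[470.14508916036294, 0.0, 310.4015162126002], [0.0, 470.14508916036294, 203.1362532579001], [0.0, 0.0, 1.0]] [ 2.35748047 -0.58051295  0.24100038] [-0.51936755  0.27572493  0.80151455]
top [[512.2255729609291, 0.0, 327.0291228016965], [0.0, 512.2255729609291, 193.04885841588236], [0.0, 0.0, 1.0]] [ 2.14616047 -2.10269575  0.21647368] [0.0048963  0.62841673 1.13567366]
wrist [[349.8522064493067, 0.0, 317.507017805137], [0.0, 349.8522064493067, 201.97259664412385], [0.0, 0.0, 1.0]] [-2.38162488 -1.57365957 -0.2596996 ] [-0.52570766 -0.04278407  0.38079367]
```

View pics/a_scene.png

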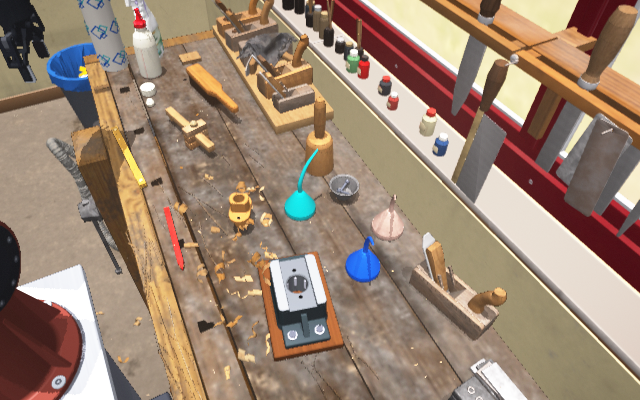

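View pics/a_top.png

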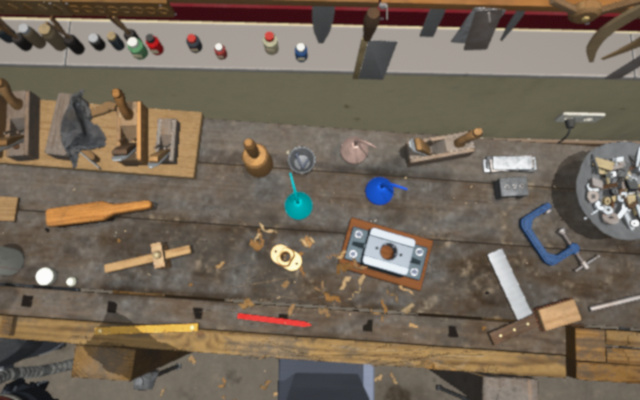

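View pics/a_wrist.png

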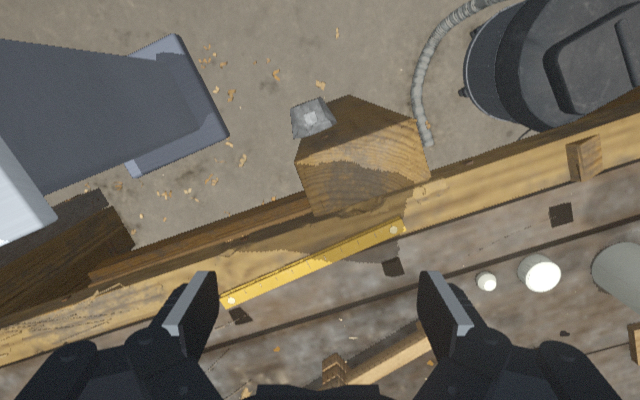

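The bush is the yellow part at top (286,257) and scene (240,210). The bracket is at top (387,252) and scene (298,290). The copper can is at top (355,150) and the mallet at (257,158). I'll zoom in and measure with depth.

```bash
cat > h.py <<'E'
import numpy as np,cv2
def load(n): return dict(np.load(n+".npz"))
def world(f):
    K=f["camera_matrix"];R=cv2.Rodrigues(f["rvec"])[0];t=f["tvec"].ravel()
    z=f["range_z"].astype(float);v,u=np.mgrid[:400,:640]
    c=np.stack([(u-K[0,2])/K[0,0]*z,(v-K[1,2])/K[1,1]*z,z],-1)
    P=(c-t)@R; P[z<=0]=np.nan
    return P
def ray(f,uv,h):
    K=f["camera_matrix"];R=cv2.Rodrigues(f["rvec"])[0];t=f["tvec"].ravel()
    uv=np.atleast_2d(np.asarray(uv,float))
    d=np.c_[(uv[:,0]-K[0,2])/K[0,0],(uv[:,1]-K[1,2])/K[1,1],np.ones(len(uv))]@R
    C=-R.T@t
    return C+d*((h-C[2])/d[:,2])[:,None]
def proj(f,P):
    return cv2.projectPoints(np.atleast_2d(np.asarray(P,float)),f["rvec"],f["tvec"],f["camera_matrix"],None)[0][:,0]
E
python3 - <<'E'
from h import *
for n,c1,c2 in (("a_top",(286,257),(387,252)),("a_scene",(240,210),(298,290))):
    f=load(n);P=world(f);im=f["pixels"][:,:,::-1]
    for nm,c in(("bush",c1),("brk",c2)):
        r=40 if nm=="bush" else 60
        y,x=c[1],c[0]
        cr=im[y-r:y+r,x-r:x+r];cv2.imwrite(f"pics/{n}_{nm}.png",cv2.resize(cr,(560,560),interpolation=cv2.INTER_CUBIC))
        Q=P[y-r:y+r,x-r:x+r]
        hsv=cv2.cvtColor(np.ascontiguousarray(cr),cv2.COLOR_BGR2HSV)
        if nm=="bush":
            m=(hsv[...,0]>12)&(hsv[...,0]<32)&(hsv[...,1]>100)&(hsv[...,2]>90)&(Q[...,2]>0.02)
        else: m=Q[...,2]>0.06
        q=Q[m];print(n,nm,m.sum(),np.nanmean(q,0).round(4),np.nanmin(q,0).round(4),np.nanmax(q,0).round(4))
        print(np.histogram(q[:,2][~np.isnan(q[:,2])],bins=np.arange(0,.12,.008))[0])
f=load("a_top");P=world(f)
for p in [(286,257),(387,252),(355,150),(257,158)]: print(p,P[p[1],p[0]])
E
```

```text
a_top bush 269 [0.493  0.1139 0.0483] [0.3922 0.0174 0.0206] [0.5428 0.1958 0.0852]
[ 0  0 15 39 60 44 41  7 11 24 28  0  0  0]
a_top brk 1584 [ 0.493  -0.1235  0.0782] [ 0.4417 -0.183   0.0601] [ 0.5464 -0.0645  0.0893]
[  0   0   0   0   0   0   0  28 108 782 664   2   0   0]
a_scene bush 788 [0.4805 0.0965 0.0548] [ 0.4477 -0.0048  0.02  ] [0.528  0.1963 0.0826]
[  0   0   5  71  50 150 190  71  77 155  19   0   0   0]
a_scene brk 2440 [ 0.491  -0.1318  0.0755] [ 0.4409 -0.1868  0.0601] [ 0.5439 -0.0676  0.0853]
[   0    0    0    0    0    0    0   98  440 1163  739    0    0    0]
(286, 257) [0.47926603 0.10987996 0.0383829 ]
(387, 252) [ 0.49715414 -0.12737977  0.019074  ]
(355, 150) [ 0.73677927 -0.04734681  0.05048851]
(257, 158) [0.69956159 0.18008156 0.09643912]
```

```bash
python3 - <<'E'
import cv2,numpy as np
a=[cv2.resize(cv2.imread(f"pics/a_{n}.png"),(390,290)) for n in ("top_bush","top_brk","scene_bush","scene_brk")]
cv2.imwrite("pics/b.png",np.vstack([np.hstack(a[:2]),np.hstack(a[2:])]))
E
```

```text
(no output)
```

View pics/b.png

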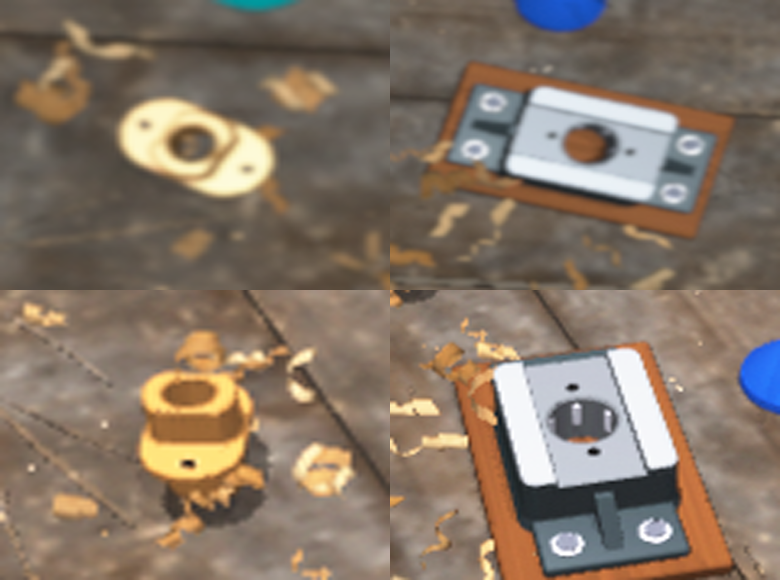

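```bash
cat >> h.py <<'E'
def rot(rpy):
    from scipy.spatial.transform import Rotation as Ro
    return Ro.from_euler('xyz',rpy,degrees=True).as_matrix()
def totool(s,p): # mm in tool axes from current tcp to world point
    return (rot(s["tool_rot"]).T@(np.asarray(p)-s["tcp_pos"])*1000).round(1)
E
python3 - <<'E'
from h import *
from rig import manip
s=manip.read_state()
f=load("a_wrist");R=cv2.Rodrigues(f["rvec"])[0];C=-R.T@f["tvec"].ravel()
T=rot(s["tool_rot"]);print("cam in tool mm",T.T@(C-s["tcp_pos"])*1000);print((T.T@R.T).round(3))
print(totool(s,[.479,.109,.231]))
# coarse axes from top
f=load("a_top");im=f["pixels"][:,:,::-1].copy();hsv=cv2.cvtColor(im,cv2.COLOR_BGR2HSV)
c=im[237:279,264:308];print(cv2.cvtColor(c,cv2.COLOR_BGR2HSV)[20,::4])
for h in(0.05,0.08,0.082,0.074):
  print(h,ray(f,[(286,257),(387,252)],h))
E
```

```text
cam in tool mm [  82.41879235    1.48319126 -142.50658325]
[[-0.    -0.946 -0.324]
 [ 1.    -0.    -0.001]
 [ 0.    -0.324  0.946]]
[-398.  -236.6    0. ]
[[ 18  49  78]
 [ 16  58  84]
 [ 24  66 249]
 [ 24  65 250]
 [ 18 112 177]
 [ 15  77 119]
 [ 15  42  97]
 [ 18 114 197]
 [ 27  42 253]
 [ 23  74 239]
 [ 18  35  94]]
0.05 [[ 0.47848225  0.10907931  0.05      ]
 [ 0.49464578 -0.12344262  0.05      ]]
0.08 [[ 0.47645822  0.1070117   0.08      ]
 [ 0.49221253 -0.11962335  0.08      ]]
0.082 [[ 0.47632329  0.10687386  0.082     ]
 [ 0.49205031 -0.11936873  0.082     ]]
0.074 [[ 0.47686303  0.10742522  0.074     ]
 [ 0.49269918 -0.1203872   0.074     ]]
```

```bash
python3 -m jog '[{"translation":[-40,-24,0],"turn":[0,0,0],"gripper":1},{"translation":[-40,-24,0],"turn":[0,0,0],"gripper":1},{"translation":[-40,-24,0],"turn":[0,0,0],"gripper":1},{"translation":[-40,-24,0],"turn":[0,0,0],"gripper":1},{"translation":[-40,-24,0],"turn":[0,0,0],"gripper":1}]'
python3 -m jog '[{"translation":[-40,-24,0],"turn":[0,0,0],"gripper":1},{"translation":[-40,-24,0],"turn":[0,0,0],"gripper":1},{"translation":[-40,-24,0],"turn":[0,0,0],"gripper":1},{"translation":[-40,-24,0],"turn":[0,0,0],"gripper":1},{"translation":[-20,-18,0],"turn":[0,0,0.17],"gripper":1}]'
cat > look.py <<'E'
import sys
from h import *
from rig import manip
n=sys.argv[1]
s=manip.read_state();f=manip.grab_frame("wrist");np.savez(n+".npz",**f)
cv2.imwrite(f"pics/{n}.png",f["pixels"][:,:,::-1])
print(s["t"],s["tcp_pos"].round(4),s["tool_rot"].round(2),s["force"].round(2),s["finger_gap"])
E
python3 look.py w1
```

```text
t: 0.78
tcp_pos: [0.3433, 0.2929, 0.2312]
tool_rot: [-180.0, -0.0, 156.9]
force: [1.0, 0.6, 0.5]
finger_gap: 0.0855
t: 1.4
tcp_pos: [0.4647, 0.117, 0.2311]
tool_rot: [-180.0, 0.0, 146.9]
force: [0.5, 0.2, -0.3]
finger_gap: 0.0851
1.4 [0.4647 0.117  0.2311] [-179.99    0.    146.93] [ 0.45  0.18 -0.3 ] 0.08511605758003661
```

View pics/w1.png

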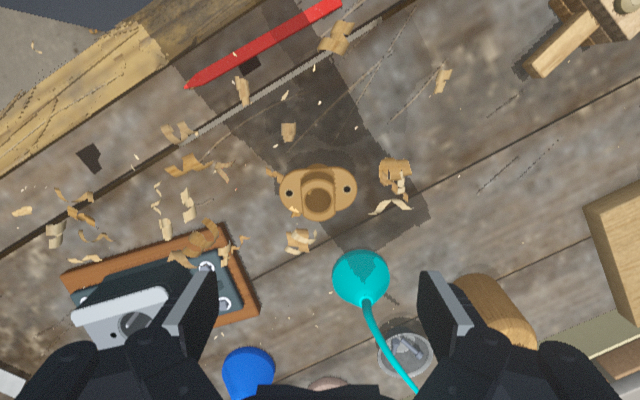

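```bash
cat > crop.py <<'E'
import sys
from h import *
n=sys.argv[1];x,y,r=map(int,sys.argv[2:5]);f=load(n)
c=f["pixels"][y-r:y+r,x-r:x+r,::-1]
cv2.imwrite(f"pics/{n}_c.png",cv2.resize(c,(600,600),interpolation=cv2.INTER_CUBIC))
E
python3 crop.py w1 317 193 50; python3 - <<'E'
from h import *
f=load("w1");P=world(f)
for p in [(290,193),(300,193),(340,190),(318,215),(318,188),(300,205),(335,205),(360,240)]: print(p,P[p[1],p[0]].round(4))
E
```

```text
(290, 193) [0.4667 0.0857 0.0504]
(300, 193) [0.472  0.0937 0.0501]
(340, 190) [0.4908 0.1277 0.0496]
(318, 215) [0.4914 0.1019 0.0789]
(318, 188) [0.4891 0.1035 0.0032]
(300, 205) [0.4822 0.0869 0.0502]
(335, 205) [0.5012 0.1155 0.0493]
(360, 240) [ 5.701e-01  1.095e-01 -2.000e-04]
```

View pics/w1_c.png

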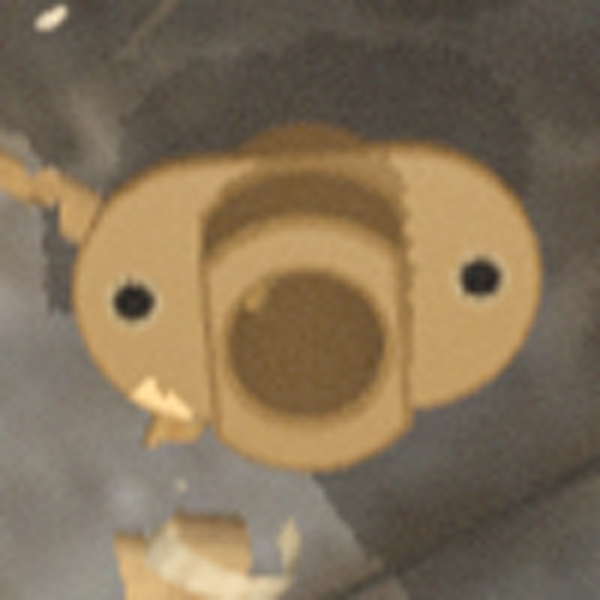

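```bash
python3 - <<'E'
from h import *
f=load("w1");c=lambda a,b:((a+.5)/6-.5+267,(b+.5)/6-.5+143)
e=ray(f,[c(133,301),c(481,277)],.05);print(e, e.mean(0),np.linalg.norm(e[1]-e[0]))
d=e[1]-e[0];print("dir",np.degrees(np.arctan2(d[1],d[0])))
print(ray(f,[c(307,343)],.08))
# contours: hole in the bronze, dark ear holes
E
python3 -m jog '[{"translation":[25,-20,40],"turn":[0,0,0],"gripper":1},{"translation":[0,0,0],"turn":[0,0,0],"gripper":1}]'
python3 look.py w2; python3 - <<'E'
from h import *
print(proj(load("w2"),[[.48,.105,.08]]))
E
```

```text
[[0.4658973  0.08470943 0.05      ]
 [0.49313363 0.13390801 0.05      ]] [0.47951547 0.10930872 0.05      ] 0.056234497416463754
dir 61.031089222641185
[[0.47880792 0.10982823 0.08      ]]
t: 1.7
tcp_pos: [0.4262, 0.1149, 0.188]
tool_rot: [-179.7, -0.4, 147.2]
force: [0.2, 0.9, -0.4]
finger_gap: 0.085
1.7 [0.4262 0.1149 0.188 ] [-179.67   -0.42  147.19] [ 0.18  0.93 -0.42] 0.08503765587837607
[[342.40802298 259.38831047]]
```

```bash
python3 crop.py w2 342 259 60
```

```text
(no output)
```

View pics/w2_c.png

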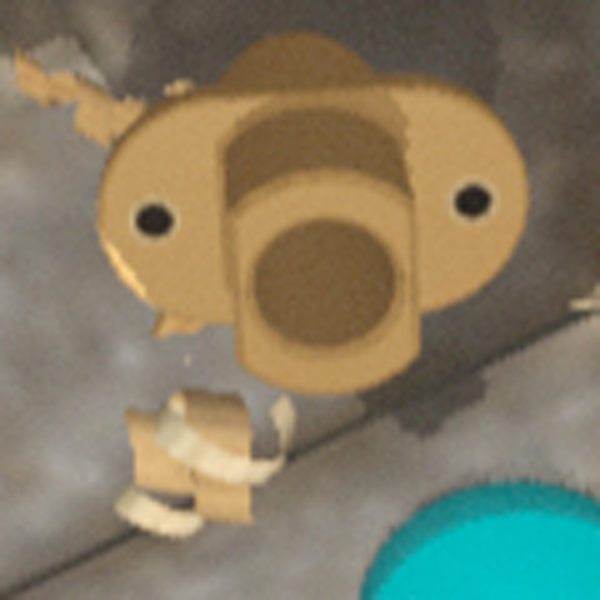

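```bash
cat > tri.py <<'E'
from h import *
def M(f): return f["camera_matrix"]@np.c_[cv2.Rodrigues(f["rvec"])[0],f["tvec"].ravel()]
def tri(f,g,a,b):
    X=cv2.triangulatePoints(M(f),M(g),np.array(a,float).T.copy(),np.array(b,float).T.copy());return (X[:3]/X[3]).T
E
python3 - <<'E'
from tri import *
from rig import manip
f=load("w1");g=load("w2");c=lambda a,b:((a+.5)/6-.5+267,(b+.5)/6-.5+143);d=lambda a,b:((a+.5)/5-.5+282,(b+.5)/5-.5+199)
a=[c(133,301),c(481,277),c(307,343)];b=[d(154,220),d(473,201),d(325,284)]
print(tri(f,g,a,b).round(4))
e=ray(g,b[:2],.05);v=e[1]-e[0];print(e,e.mean(0),np.degrees(np.arctan2(v[1],v[0])),ray(g,b[2:],.08))
s=manip.read_state();print(s["tcp_pos"],totool(s,[.479,.1095,.14]))
E
```

```text
[[0.4656 0.085  0.0514]
 [0.4929 0.1339 0.0508]
 [0.4788 0.1097 0.0799]]
[[0.46612836 0.0846577  0.05      ]
 [0.49328061 0.1337689  0.05      ]] [0.47970449 0.1092133  0.05      ] 61.06298872281478 [[0.4787796  0.10966739 0.08      ]]
[0.42944652 0.11533794 0.19002691] [-45.   22.1  49.8]
```

```bash
python3 -m jog '[{"translation":[-22,11,20],"turn":[0,0,0],"gripper":1},{"translation":[-23,11,20],"turn":[0,0,-0.072],"gripper":1},{"translation":[0,0,0],"turn":[0,0,0],"gripper":1},{"translation":[0,0,0],"turn":[0,0,0],"gripper":1}]'
python3 - <<'E'
from h import *
from rig import manip
s=manip.read_state();print(s["tcp_pos"],s["tool_rot"],s["qd"].round(2),totool(s,[.479,.1095,.054]))
E
```

```text
t: 2.25
tcp_pos: [0.4818, 0.1099, 0.152]
tool_rot: [180.0, 0.0, 151.3]
force: [0.4, 0.2, 0.2]
finger_gap: 0.0854
[0.48184518 0.10985638 0.15198735] [1.79980435e+02 2.11621356e-02 1.51276095e+02] [ 0.11 -0.93 -0.67 -0.19  0.07 -0.06] [ 2.4 -1.7 98. ]
```

```bash
python3 -m jog '[{"translation":[2.4,-1.7,35],"turn":[0,0,0.004],"gripper":1},{"translation":[0,0,35],"turn":[0,0,0],"gripper":1},{"translation":[0,0,18],"turn":[0,0,0],"gripper":1},{"translation":[0,0,9],"turn":[0,0,0],"gripper":1},{"translation":[0,0,0],"turn":[0,0,0],"gripper":1}]'
python3 look.py w3; python3 - <<'E'
from h import *
from rig import manip
s=manip.read_state();print(totool(s,[.479,.1095,.054]))
E
```

```text
t: 2.88
tcp_pos: [0.4787, 0.1094, 0.0548]
tool_rot: [180.0, 0.0, 151.1]
force: [0.5, -0.2, 0.8]
finger_gap: 0.0853
2.875 [0.4787 0.1094 0.0548] [1.7999e+02 2.0000e-02 1.5108e+02] [ 0.53 -0.18  0.8 ] 0.08534073682005107
[0.1 0.1 1.1]
```

View pics/w3.png

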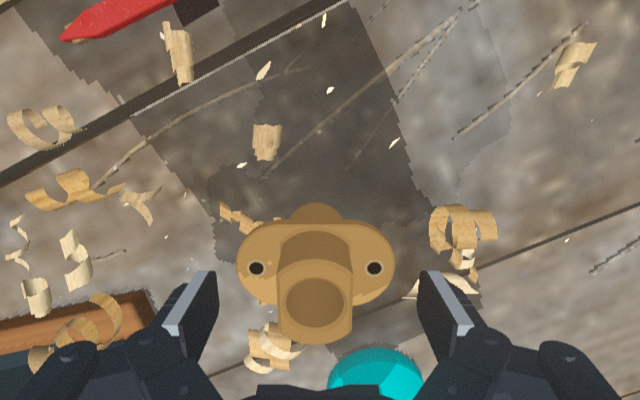

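The bush (nose at (315,302)) stands centred between the fingers, and its flange is square to the picture. Closing now.

```bash
python3 -m jog '[{"translation":[0,0,0],"turn":[0,0,0],"gripper":0},{"translation":[0,0,0],"turn":[0,0,0],"gripper":-0.3},{"translation":[0,0,0],"turn":[0,0,0],"gripper":-1},{"translation":[0,0,0],"turn":[0,0,0],"gripper":-1},{"translation":[0,0,0],"turn":[0,0,0],"gripper":-1}]'
python3 -m jog '[{"translation":[0,0,0],"turn":[0,0,0],"gripper":-1},{"translation":[0,0,0],"turn":[0,0,0],"gripper":-1}]'
python3 look.py w4
```

```text
t: 3.55
tcp_pos: [0.4789, 0.1092, 0.0547]
tool_rot: [180.0, 0.0, 151.1]
force: [-1.0, -0.3, 5.3]
finger_gap: 0.0288
t: 3.8
tcp_pos: [0.4789, 0.1092, 0.0547]
tool_rot: [180.0, 0.0, 151.1]
force: [-0.8, -0.8, 6.8]
finger_gap: 0.0294
3.8 [0.4789 0.1092 0.0547] [1.7998e+02 3.0000e-02 1.5107e+02] [-0.81 -0.76  6.82] 0.029380227797248203
```

View pics/w4.png

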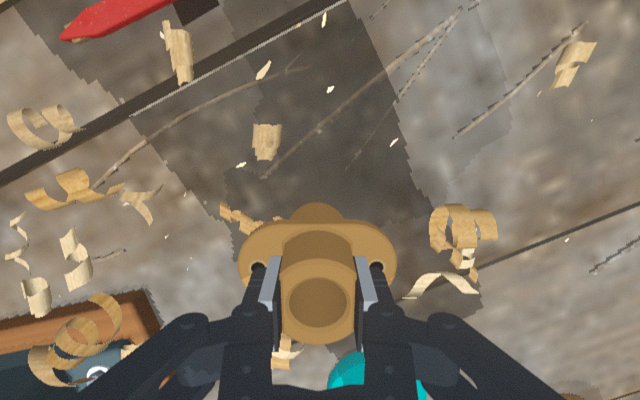

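```bash
python3 -m jog '[{"translation":[0,0,-8],"turn":[0,0,0],"gripper":-1},{"translation":[0,0,-25],"turn":[0,0,0],"gripper":-1},{"translation":[0,0,-40],"turn":[0,0,0],"gripper":-1},{"translation":[0,0,-40],"turn":[0,0,0],"gripper":-1},{"translation":[0,0,-30],"turn":[0,0,0],"gripper":-1}]'
python3 - <<'E'
from h import *
from rig import manip
s=manip.read_state();print(s["force"],s["finger_gap"],s["tcp_pos"])
for n in("a_top","a_scene"):
    f=load(n);P=world(f);hsv=cv2.cvtColor(f["pixels"],cv2.COLOR_RGB2HSV)
    for nm,a,b in(("turq",82,98),("blue",105,122)):
        m=(hsv[...,0]>=a)&(hsv[...,0]<=b)&(hsv[...,1]>150)&(P[...,0]>.5)&(P[...,0]<.75)&(abs(P[...,1])<.25)
        q=P[m];print(n,nm,m.sum(),np.percentile(q,[2,50,98],axis=0).round(3).tolist())
# bracket orientation: cheeks bright, in both views
for n,c in(("a_top",(387,252)),("a_scene",(298,290))):
    f=load(n);P=world(f);hsv=cv2.cvtColor(f["pixels"],cv2.COLOR_RGB2HSV)
    m=(P[...,2]>.068)&(P[...,2]<.09)&(abs(P[...,0]-.493)<.08)&(abs(P[...,1]+.123)<.09)
    q=ray(f,np.argwhere(m)[:,::-1],.08)[:,:2].astype(np.float32)
    print(n,m.sum(),cv2.minAreaRect(q))
E
```

```text
t: 4.47
tcp_pos: [0.4785, 0.1093, 0.1991]
tool_rot: [180.0, 0.0, 151.1]
force: [0.7, -0.6, -3.9]
finger_gap: 0.0289
[ 0.70953472 -0.56069339 -3.88477892] 0.028915913602999138 [0.47852188 0.10926559 0.19905582]
a_top turq 631 [[0.575, 0.058, 0.014], [0.602, 0.086, 0.036], [0.642, 0.115, 0.143]]
a_top blue 631 [[0.615, -0.143, 0.008], [0.639, -0.108, 0.034], [0.676, -0.079, 0.14]]
a_scene turq 825 [[0.573, 0.05, 0.006], [0.601, 0.072, 0.031], [0.642, 0.101, 0.137]]
a_scene blue 963 [[0.613, -0.146, 0.004], [0.635, -0.125, 0.029], [0.671, -0.089, 0.133]]
a_top 1536 ((0.49335965514183044, -0.12372873723506927), (0.1049838438630104, 0.08530532568693161), 74.89447021484375)
a_scene 2245 ((0.4919619858264923, -0.12883949279785156), (0.11043986678123474, 0.08471144735813141), 74.73965454101562)
```

```bash
python3 -m jog '[{"translation":[-31,-24,0],"turn":[0,0,0],"gripper":-1},{"translation":[-31,-24,0],"turn":[0,0,0],"gripper":-1},{"translation":[-31,-24,0],"turn":[0,0,0],"gripper":-1},{"translation":[0,0,0],"turn":[0,0,-0.12],"gripper":-1},{"translation":[0,0,0],"turn":[0,0,-0.12],"gripper":-1}]'
python3 -m jog '[{"translation":[0,0,0],"turn":[0,0,0],"gripper":-1},{"translation":[0,0,0],"turn":[0,0,0],"gripper":-1}]'
python3 look.py w5
```

```text
t: 5.1
tcp_pos: [0.5248, 0.0007, 0.1971]
tool_rot: [-180.0, -0.1, 165.0]
force: [-0.6, -0.1, -4.9]
finger_gap: 0.0287
t: 5.35
tcp_pos: [0.5249, 0.0014, 0.1973]
tool_rot: [-180.0, -0.0, 164.7]
force: [1.2, 0.8, -4.0]
finger_gap: 0.0294
5.35 [0.5249 0.0014 0.1973] [-1.8000e+02 -2.0000e-02  1.6469e+02] [ 1.2   0.78 -3.99] 0.029389335718901077
```

View pics/w5.png

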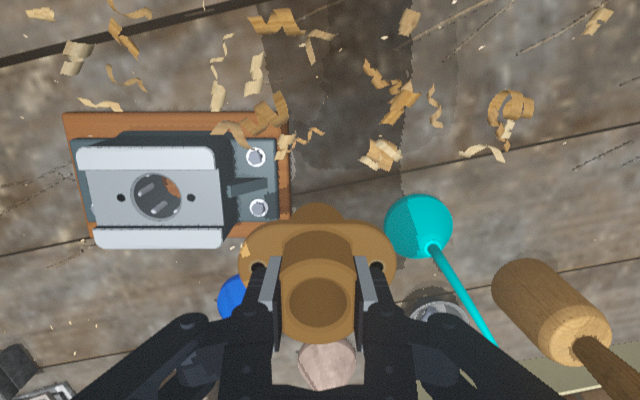

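```bash
python3 crop.py w5 156 198 60
python3 -m jog '[{"translation":[0,-30,0],"turn":[0,0,0],"gripper":-1},{"translation":[0,0,-20],"turn":[0,0,0],"gripper":-1},{"translation":[0,0,0],"turn":[0,0,0],"gripper":-1}]'
python3 look.py w6;  python3 - <<'E'
from h import *
print(proj(load("w6"),[[.493,-.124,.074]]),proj(load("w5"),[[.493,-.124,.074]]))
E
```

```text
t: 5.78
tcp_pos: [0.5182, -0.0279, 0.2184]
tool_rot: [180.0, 0.1, 164.7]
force: [-0.1, 0.8, -4.4]
finger_gap: 0.0291
5.775 [ 0.5182 -0.0279  0.2184] [1.7998e+02 1.5000e-01 1.6475e+02] [-0.14  0.79 -4.41] 0.02906680058003715
[[199.54657599 184.98591968]] [[153.71466227 194.45771306]]
```

View pics/w5_c.png

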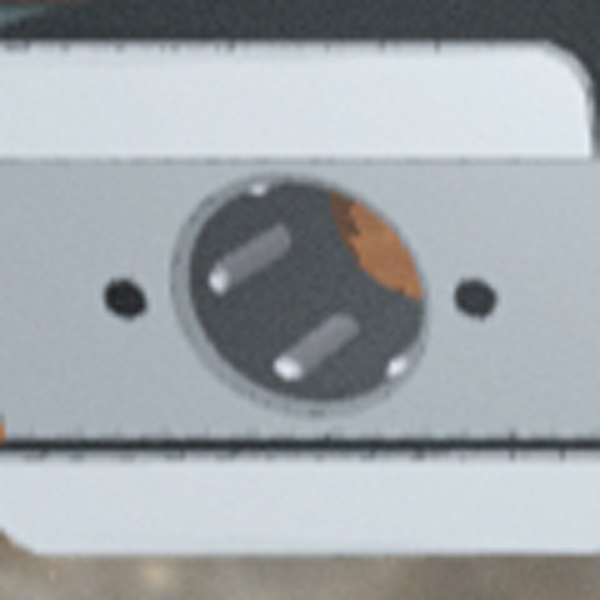

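View pics/w6.png

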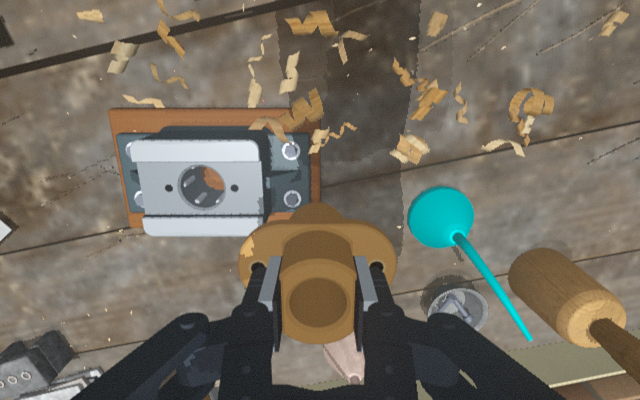

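```bash
python3 crop.py w6 202 187 60
```

```text
(no output)
```

View pics/w6_c.png

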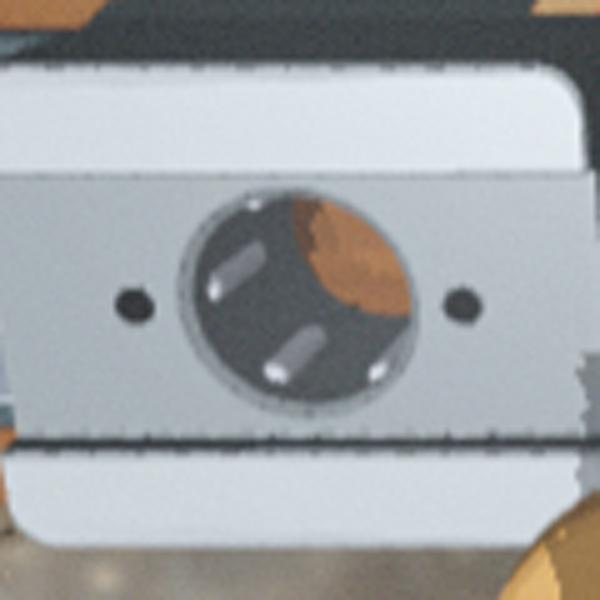

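```bash
python3 - <<'E'
from tri import *
from rig import manip
f=load("w5");g=load("w6");c=lambda a,b:((a+.5)/5-.5+96,(b+.5)/5-.5+138);d=lambda a,b:((a+.5)/5-.5+142,(b+.5)/5-.5+127)
a=[c(125,299),c(476,298),c(299,294)];b=[d(135,306),d(463,306),d(298,302.5)]
X=tri(f,g,a,b);print(X.round(4))
for F,p in((f,a),(g,b)):
    r=ray(F,p,.074);v=r[1]-r[0];print(r.round(4).tolist(),r[:2].mean(0).round(4),np.linalg.norm(v),np.degrees(np.arctan2(v[1],v[0])))
# edges lines of the cheeks for angle
import cv2
for n,F,o in(("w5",f,(96,138)),("w6",g,(142,127))):
    gr=cv2.cvtColor(F["pixels"],cv2.COLOR_RGB2GRAY);e=cv2.Canny(gr[o[1]:o[1]+120,o[0]:o[0]+120],60,150)
    for l in cv2.HoughLinesP(e,1,np.pi/360,30,minLineLength=55,maxLineGap=6)[:,0]:
        q=ray(F,[(l[0]+o[0],l[1]+o[1]),(l[2]+o[0],l[3]+o[1])],.078);v=q[1]-q[0];print(n,l,round(np.degrees(np.arctan2(v[1],v[0]))%180,2))
s=manip.read_state();print(s["tcp_pos"],s["tool_rot"],totool(s,[.493,-.124,.2]))
python=None
E
python3 crop.py w6 317 290 60
```

```text
[[ 0.4882 -0.15    0.0748]
 [ 0.503  -0.0962  0.0743]
 [ 0.4949 -0.123   0.0747]]
[[0.4883, -0.1506, 0.074], [0.503, -0.0963, 0.074], [0.4949, -0.1234, 0.074]] [ 0.4956 -0.1235  0.074 ] 0.05617005141326288 74.84424800976917
[[0.4884, -0.1505, 0.074], [0.5032, -0.0963, 0.074], [0.4951, -0.1233, 0.074]] [ 0.4958 -0.1234  0.074 ] 0.0560980019328744 74.72380732789874
w5 [  0  87 119  87] 74.67
w5 [  0   8 110   8] 74.67
w5 [  0  90 119  90] 74.68
w5 [  0  31 119  31] 74.67
w5 [  5 110 119 110] 74.68
w6 [  0  34 119  34] 74.72
w6 [ 11 109 109 109] 74.73
w6 [  2  90 119  90] 74.72
w6 [  3  87 119  87] 74.72
w6 [  0  13 111  13] 74.72
w6 [ 31  12 102  12] 74.72
[ 0.51778429 -0.02763969  0.21753953] [1.79991467e+02 7.25731628e-02 1.64785006e+02] [ -1.4 -99.5  17.5]
```

View pics/w6_c.png

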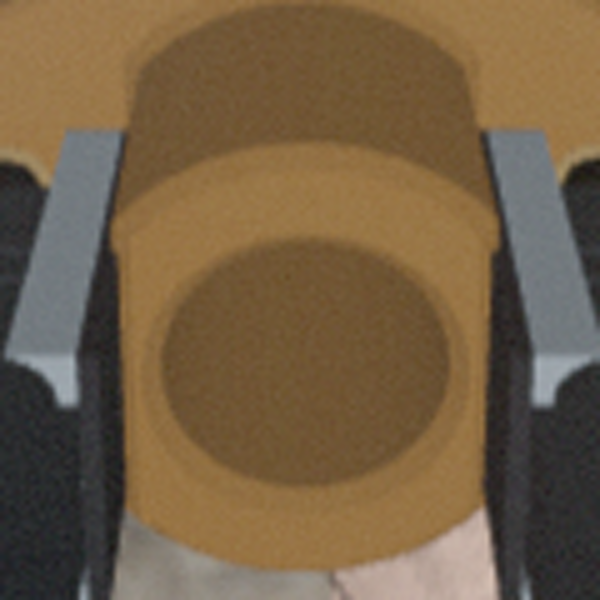

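```bash
python3 - <<'E'
from h import *
from rig import manip
g=load("w6");tcp=np.array([0.5182,-.0279,.2184]);T=rot([179.98,.15,164.75])
s=manip.read_state()
d=lambda a,b:((a+.5)/5-.5+257,(b+.5)/5-.5+230)
for p in [(306,374),(306,365),(306,355)]:
    r=ray(g,[d(*p)],tcp[2]+.0253)[0];print(p,((r-tcp)@T*1000).round(2))
# outline checks: nose arcs far/near along x
for p in [(306,142),(306,570),(306,237),(306,511),(306,488)]:
    r=ray(g,[d(*p)],tcp[2]+.0253)[0];print(p,((r-tcp)@T*1000).round(2))
C=-cv2.Rodrigues(g["rvec"])[0].T@g["tvec"].ravel();print((C-tcp)@T*1000)
E
```

```text
(306, 374) [ -0.54   1.4  -25.3 ]
(306, 365) [  0.29   1.4  -25.3 ]
(306, 355) [  1.21   1.4  -25.3 ]
(306, 142) [ 19.91   1.4  -25.35]
(306, 570) [-19.52   1.39 -25.25]
(306, 237) [ 11.78   1.4  -25.33]
(306, 511) [-13.63   1.39 -25.26]
(306, 488) [-11.38   1.39 -25.27]
[  82.15902005    1.38001171 -142.57815051]
```

```bash
python3 -m jog '[{"translation":[-1.2,-33,0],"turn":[0,0,0],"gripper":-1},{"translation":[-1.2,-33,0],"turn":[0,0,0],"gripper":-1},{"translation":[-1.2,-33,30],"turn":[0,0,0],"gripper":-1},{"translation":[0,0,32],"turn":[0,0,0],"gripper":-1},{"translation":[0,0,0],"turn":[0,0,0],"gripper":-1}]'
python3 -m jog '[{"translation":[0,0,0],"turn":[0,0,0],"gripper":-1},{"translation":[0,0,0],"turn":[0,0,0],"gripper":-1}]'
python3 look.py w7
python3 - <<'E'
from h import *
from rig import manip
s=manip.read_state();print(s["tcp_pos"],s["tool_rot"],totool(s,[.4951,-.1248,.13]))
f=manip.grab_frame("scene");np.savez("s7.npz",**f)
p=proj(f,[[.495,-.123,.1]])[0].astype(int);print(p)
E
python3 crop.py s7 298 275 60
```

```text
t: 6.45
tcp_pos: [0.4928, -0.1233, 0.1529]
tool_rot: [180.0, -0.3, 164.8]
force: [0.6, 1.0, -4.0]
finger_gap: 0.029
t: 6.7
tcp_pos: [0.4959, -0.1241, 0.1565]
tool_rot: [-180.0, 0.1, 164.9]
force: [0.6, 0.4, -4.7]
finger_gap: 0.0288
6.7 [ 0.4959 -0.1241  0.1565] [-1.7999e+02  1.2000e-01  1.6487e+02] [ 0.64  0.39 -4.67] 0.02876437555809073
[ 0.49578515 -0.12408505  0.15641725] [-1.79986651e+02  1.13911862e-01  1.64868217e+02] [ 0.5 -0.9 26.4]
[297 273]
```

View pics/w7.png

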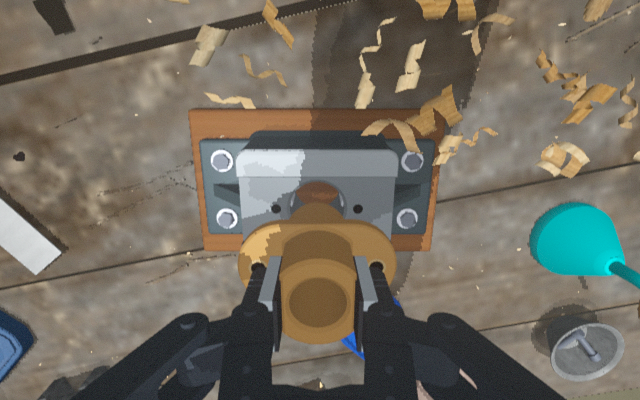

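View pics/s7_c.png

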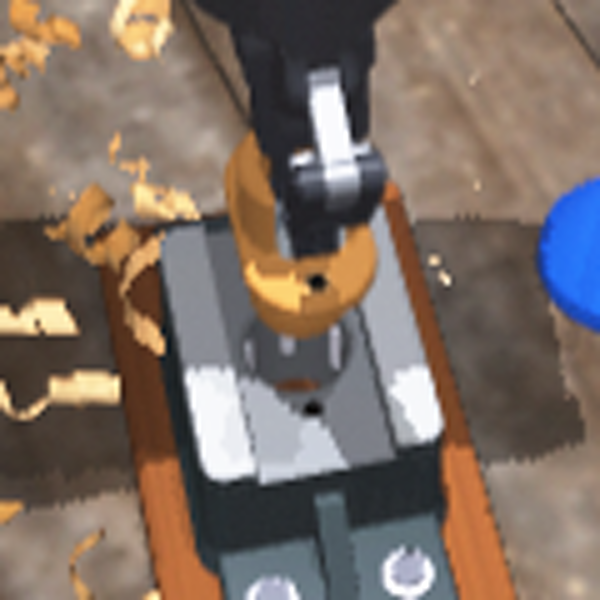

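The bush hangs over the bore: the slot's two dowel holes at (277,209) and (357,209) are centred on column 317, and the nose is at column 318. Descending to the mouth.

```bash
python3 -m jog '[{"translation":[0.5,-0.9,14],"turn":[0,0,0.003],"gripper":-1},{"translation":[0,0,10],"turn":[0,0,0],"gripper":-1},{"translation":[0,0,0],"turn":[0,0,0],"gripper":-1},{"translation":[0,0,0],"turn":[0,0,0],"gripper":-1}]'
python3 look.py w8
python3 - <<'E'
from h import *
from rig import manip
s=manip.read_state();print(s["tcp_pos"],s["tool_rot"],totool(s,[.4951,-.1248,.13]))
f=manip.grab_frame("scene");np.savez("s8.npz",**f)
E
python3 crop.py s8 298 275 50
```

```text
t: 7.3
tcp_pos: [0.4942, -0.125, 0.1313]
tool_rot: [180.0, -0.0, 164.7]
force: [0.4, 0.3, -3.6]
finger_gap: 0.0292
7.3 [ 0.4942 -0.125   0.1313] [ 1.8000e+02 -1.0000e-02  1.6465e+02] [ 0.4   0.33 -3.62] 0.029178686395241585
[ 0.49435388 -0.1250192   0.13143253] [-1.79996630e+02  1.20386358e-02  1.64654620e+02] [-0.7  0.4  1.4]
```

View pics/s8_c.png

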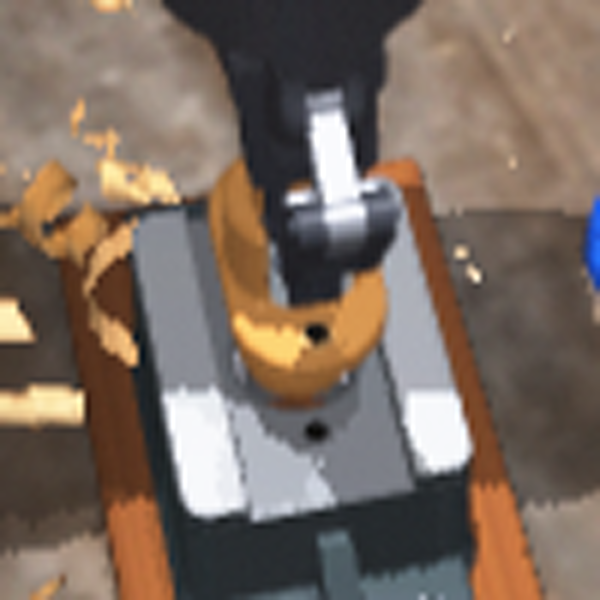

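View pics/w8.png

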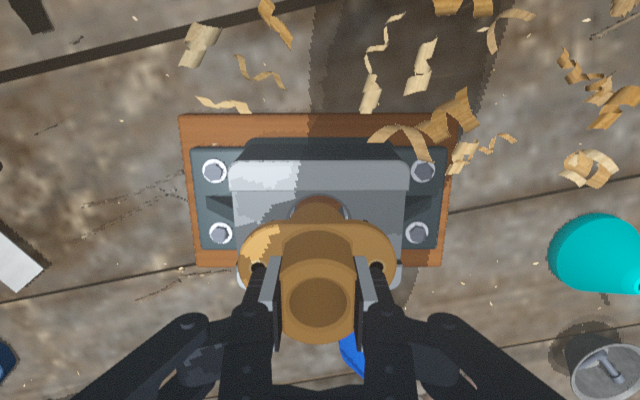

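```bash
python3 -m jog '[{"translation":[-0.5,0.3,3],"turn":[0,0,0],"gripper":-1},{"translation":[0,0,3],"turn":[0,0,0],"gripper":-1},{"translation":[0,0,3],"turn":[0,0,0],"gripper":-1},{"translation":[0,0,2],"turn":[0,0,0],"gripper":-1},{"translation":[0,0,0],"turn":[0,0,0],"gripper":-1}]'
python3 - <<'E'
from h import *
from rig import manip
s=manip.read_state();print(s["tcp_pos"],s["tool_rot"],s["force"],s["ft_torque"])
E
```

```text
t: 8.02
tcp_pos: [0.4946, -0.1246, 0.1201]
tool_rot: [180.0, -0.0, 164.7]
force: [-0.5, -0.1, -4.1]
finger_gap: 0.0287
[ 0.49459044 -0.12461085  0.12007675] [ 1.79984911e+02 -2.66935656e-02  1.64656743e+02] [-0.49442766 -0.14890864 -4.0641118 ] [ 0.23108352  0.00738287 -0.01875413]
```

Foot is about 9 mm into the bore with no side force. Carrying on in small steps.

```bash
python3 -m jog '[{"translation":[0,0,2],"turn":[0,0,0],"gripper":-1},{"translation":[0,0,2],"turn":[0,0,0],"gripper":-1},{"translation":[0,0,2],"turn":[0,0,0],"gripper":-1},{"translation":[0,0,0],"turn":[0,0,0],"gripper":-1}]'
python3 - <<'E'
from h import *
from rig import manip
s=manip.read_state();print(s["tcp_pos"],s["tool_rot"],s["force"],s["ft_torque"])
E
```

```text
t: 8.52
tcp_pos: [0.4946, -0.1245, 0.114]
tool_rot: [180.0, -0.0, 164.7]
force: [-0.5, 2.4, -5.8]
finger_gap: 0.029
[ 0.49460105 -0.12452173  0.11404447] [ 1.79975616e+02 -2.61348839e-02  1.64662475e+02] [-0.52953918  2.43110144 -5.75750427] [ 0.78777679 -0.03994707 -0.04242076]
```

```bash
python3 -m jog '[{"translation":[0,0.4,2],"turn":[0,0,0],"gripper":-1},{"translation":[0,0,2],"turn":[0,0,0],"gripper":-1},{"translation":[0,0,2],"turn":[0,0,0],"gripper":-1},{"translation":[0,0,0],"turn":[0,0,0],"gripper":-1}]'
python3 - <<'E'
from h import *
from rig import manip
s=manip.read_state();print(s["tcp_pos"],s["tool_rot"],s["force"],s["ft_torque"])
E
```

```text
t: 9.02
tcp_pos: [0.4949, -0.1244, 0.1082]
tool_rot: [-180.0, 0.0, 164.7]
force: [0.5, 2.3, -3.8]
finger_gap: 0.0288
[ 0.49491341 -0.12441313  0.10820113] [-1.79997917e+02  8.83366408e-03  1.64657678e+02] [ 0.5483571   2.27550714 -3.76431743] [ 0.79566974 -0.01095093  0.01403712]
```

```bash
python3 look.py w9
python3 - <<'E'
from h import *
from rig import manip
f=manip.grab_frame("scene");np.savez("s9.npz",**f)
E
python3 crop.py s9 298 275 50;python3 crop.py w9 317 260 70
```

```text
9.025 [ 0.4949 -0.1244  0.1082] [-1.8000e+02  1.0000e-02  1.6466e+02] [ 0.55  2.28 -3.76] 0.028761426309996688
```

View pics/s9_c.png

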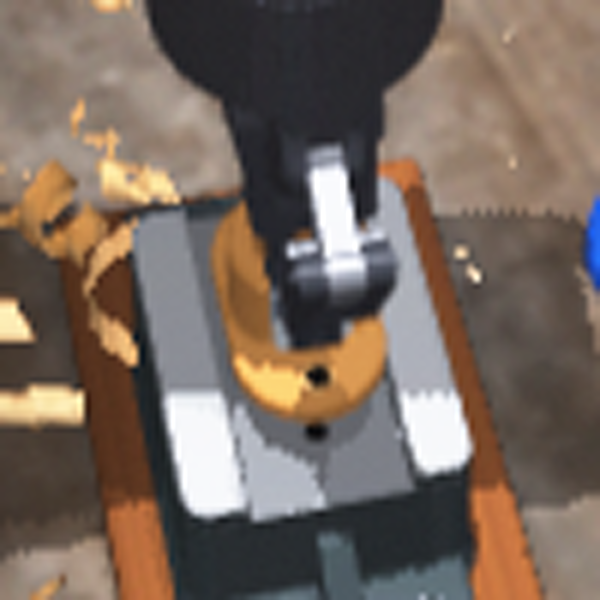

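View pics/w9_c.png

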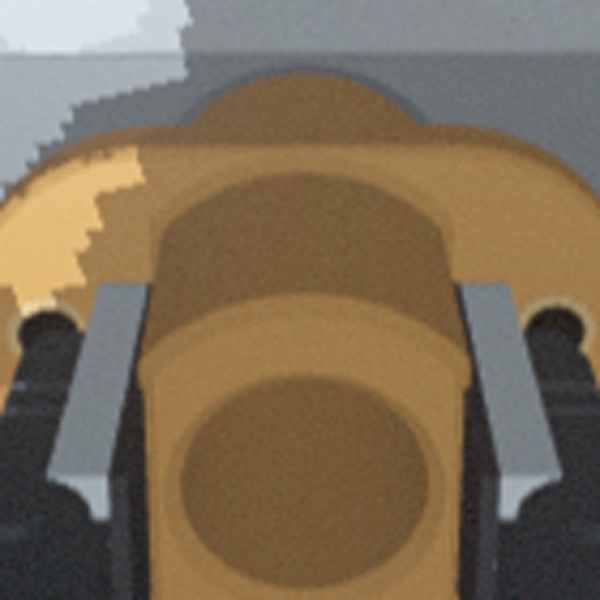

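```bash
python3 -m jog '[{"translation":[0,0.4,2],"turn":[0,0,0],"gripper":-1},{"translation":[0,0,2],"turn":[0,0,0],"gripper":-1},{"translation":[0,0,0],"turn":[0,0,0],"gripper":-1}]'
python3 - <<'E'
from h import *
from rig import manip
s=manip.read_state();print(s["tcp_pos"],s["tool_rot"],s["force"],s["ft_torque"])
E
```

```text
t: 9.5
tcp_pos: [0.4951, -0.1243, 0.1042]
tool_rot: [-180.0, 0.0, 164.6]
force: [-0.7, 0.7, -1.7]
finger_gap: 0.0292
[ 0.49508458 -0.12425764  0.10417893] [-1.79977280e+02  1.72009236e-02  1.64646843e+02] [-0.73979913  0.67770688 -1.70095622] [ 0.2521836   0.0827775  -0.03859407]
```

```bash
python3 -m jog '[{"translation":[0,0,2],"turn":[0,0,0],"gripper":-1},{"translation":[0,0,2],"turn":[0,0,0],"gripper":-1}]'
python3 -m jog '[{"translation":[0,0,0],"turn":[0,0,0],"gripper":-1}]'
python3 -m jog '[{"translation":[0,0,2],"turn":[0,0,0],"gripper":-1},{"translation":[0,0,2],"turn":[0,0,0],"gripper":-1}]'
python3 look.py w10
python3 - <<'E'
from h import *
from rig import manip
f=manip.grab_frame("scene");np.savez("s10.npz",**f)
E
python3 crop.py s10 298 275 50;python3 crop.py w10 317 260 70
```

```text
t: 9.75
tcp_pos: [0.4952, -0.1242, 0.1005]
tool_rot: [-180.0, 0.0, 164.7]
force: [-1.6, 1.3, 6.5]
finger_gap: 0.029
t: 9.88
tcp_pos: [0.4951, -0.1242, 0.1003]
tool_rot: [-180.0, 0.0, 164.7]
force: [-0.4, 0.9, 0.5]
finger_gap: 0.029
t: 10.12
tcp_pos: [0.4952, -0.1242, 0.0965]
tool_rot: [-180.0, 0.0, 164.7]
force: [-1.1, 1.4, 6.2]
finger_gap: 0.0288
10.125 [ 0.4952 -0.1242  0.0965] [-1.7998e+02  4.0000e-02  1.6465e+02] [-1.12  1.4   6.16] 0.028807863465923827
```

View pics/s10_c.png

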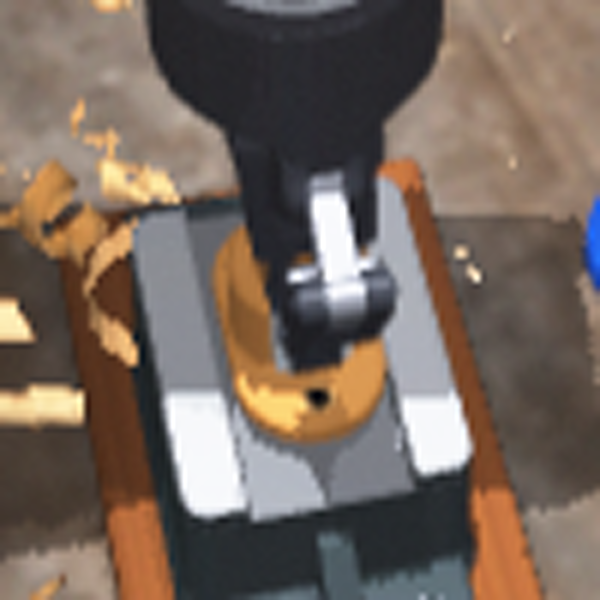

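View pics/w10_c.png

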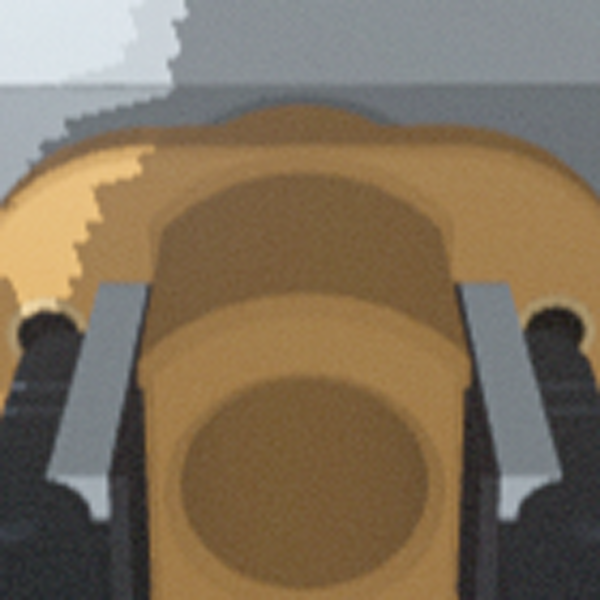

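```bash
python3 -m jog '[{"translation":[0,0,2],"turn":[0,0,0],"gripper":-1},{"translation":[0,0,2],"turn":[0,0,0],"gripper":-1},{"translation":[0,0,2],"turn":[0,0,0],"gripper":-1}]'
python3 -m jog '[{"translation":[0,0,1],"turn":[0,0,0],"gripper":-1},{"translation":[0,0,1],"turn":[0,0,0],"gripper":-1}]'
python3 -m jog '[{"translation":[0,0,1],"turn":[0,0,0],"gripper":-1}]'
```

```text
t: 10.6
tcp_pos: [0.4952, -0.1242, 0.0905]
tool_rot: [-180.0, 0.0, 164.7]
force: [-1.8, 0.7, 6.6]
finger_gap: 0.0288
t: 10.85
tcp_pos: [0.4952, -0.1242, 0.0886]
tool_rot: [-180.0, 0.0, 164.7]
force: [-1.3, 1.0, 6.4]
finger_gap: 0.029
t: 10.98
tcp_pos: [0.4952, -0.1242, 0.0875]
tool_rot: [-180.0, 0.0, 164.7]
force: [-1.6, 0.8, 6.3]
finger_gap: 0.029
```

```bash
python3 -m jog '[{"translation":[0,0,0.5],"turn":[0,0,0],"gripper":-1}]'
python3 -m jog '[{"translation":[0,0,0.5],"turn":[0,0,0],"gripper":-1}]'
python3 -m jog '[{"translation":[0,0,0.5],"turn":[0,0,0],"gripper":-1}]'
```

```text
t: 11.1
tcp_pos: [0.4952, -0.1242, 0.087]
tool_rot: [-180.0, 0.0, 164.7]
force: [-2.1, 1.1, 5.9]
finger_gap: 0.0289
t: 11.22
tcp_pos: [0.4952, -0.1242, 0.0869]
tool_rot: [-180.0, 0.0, 164.7]
force: [-3.4, 1.1, 15.5]
finger_gap: 0.0286
t: 11.35
tcp_pos: [0.4952, -0.1242, 0.0868]
tool_rot: [-180.0, 0.1, 164.7]
force: [-6.7, 1.5, 21.6]
finger_gap: 0.0288
```

It stopped hard at TCP z 0.0868, against 0.0867 expected. One more gentle push, then I'll look.

```bash
python3 -m jog '[{"translation":[0,0,0.4],"turn":[0,0,0],"gripper":-1},{"translation":[0,0,0],"turn":[0,0,0],"gripper":-1}]'
python3 look.py w11
python3 - <<'E'
from h import *
from rig import manip
f=manip.grab_frame("scene");np.savez("s11.npz",**f)
E
python3 crop.py s11 298 275 50
```

```text
t: 11.6
tcp_pos: [0.4953, -0.1243, 0.0868]
tool_rot: [-180.0, 0.1, 164.7]
force: [-6.9, 1.2, 21.6]
finger_gap: 0.0287
11.6 [ 0.4953 -0.1243  0.0868] [-1.7998e+02  7.0000e-02  1.6466e+02] [-6.88  1.24 21.55] 0.028668247759401144
```

View pics/s11_c.png

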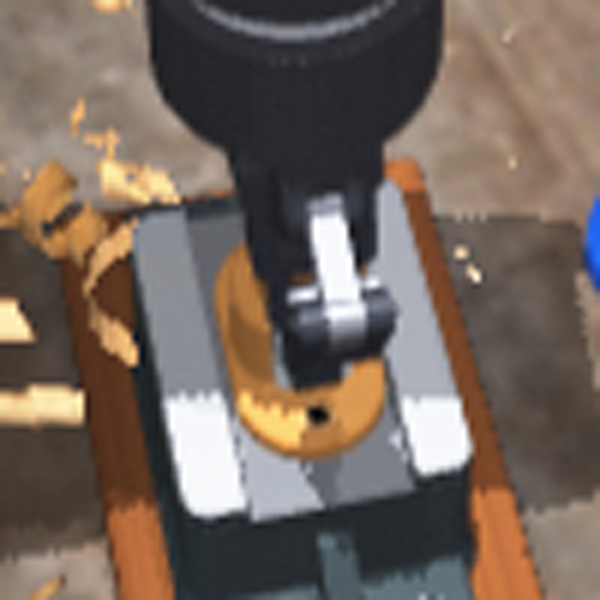

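View pics/w11.png

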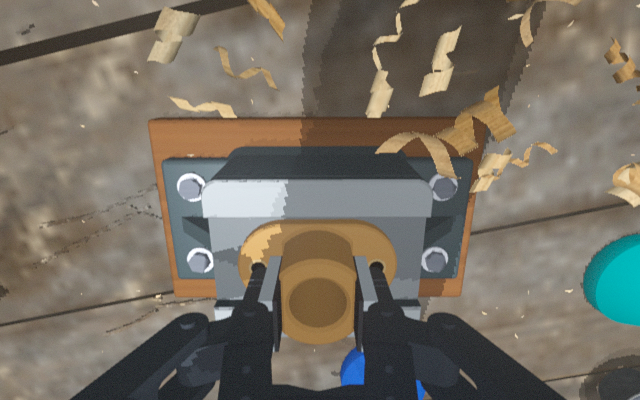

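```bash
python3 -m jog '[{"translation":[0,0,-0.8],"turn":[0,0,0],"gripper":-1},{"translation":[0,0,0],"turn":[0,0,0],"gripper":-0.2},{"translation":[0,0,0],"turn":[0,0,0],"gripper":0.4},{"translation":[0,0,0],"turn":[0,0,0],"gripper":0.8},{"translation":[0,0,0],"turn":[0,0,0],"gripper":0.8}]'
python3 -m jog '[{"translation":[0,0,-10],"turn":[0,0,0],"gripper":0.8},{"translation":[0,0,-30],"turn":[0,0,0],"gripper":0.8},{"translation":[0,0,-40],"turn":[0,0,0],"gripper":0.8},{"translation":[0,0,-40],"turn":[0,0,0],"gripper":0.8},{"translation":[0,0,0],"turn":[0,0,0],"gripper":0.8}]'
python3 -m jog '[{"translation":[0,0,0],"turn":[0,0,0],"gripper":0.8},{"translation":[0,0,0],"turn":[0,0,0],"gripper":0.8}]'
python3 look.py w12
python3 - <<'E'
from h import *
from rig import manip
f=manip.grab_frame("scene");np.savez("s12.npz",**f);cv2.imwrite("pics/s12.png",f["pixels"][:,:,::-1])
w=load("w12")
for n,F in(("w",w),("s",f)):
    P=world(F);hsv=cv2.cvtColor(F["pixels"],cv2.COLOR_RGB2HSV)
    T=rot([180,0,164.7]);q=(P-[.4953,-.1236,0])@T  # tool axes
    near=(abs(q[...,0])<70)&(np.nan_to_num(np.hypot(q[...,0],q[...,1]),nan=9)<.06)
    br=(hsv[...,0]>8)&(hsv[...,0]<28)&(hsv[...,1]>90)&near
    for nm,m in(("ear+y",br&(q[...,1]>.024)&(q[...,1]<.036)),("ear-y",br&(q[...,1]<-.024)&(q[...,1]>-.036)),
                ("cheek+x",near&(q[...,0]>.028)&(q[...,0]<.042)&(P[...,2]>.06)),("cheek-x",near&(q[...,0]<-.028)&(q[...,0]>-.042)&(P[...,2]>.06)),
                ("nose",br&(P[...,2]>.1))):
        print(n,nm,m.sum(),np.nanmedian(P[m],axis=0).round(4))
E
python3 crop.py w12 317 240 70
```

```text
t: 12.32
tcp_pos: [0.4949, -0.124, 0.0861]
tool_rot: [-180.0, -0.0, 164.7]
force: [0.6, 0.2, 0.4]
finger_gap: 0.077
t: 12.95
tcp_pos: [0.4969, -0.1248, 0.2098]
tool_rot: [-180.0, 0.3, 164.7]
force: [-0.7, 0.4, -1.3]
finger_gap: 0.0771
t: 13.2
tcp_pos: [0.4943, -0.1237, 0.2053]
tool_rot: [180.0, -0.1, 164.7]
force: [-0.1, -0.1, 0.2]
finger_gap: 0.0765
13.2 [ 0.4943 -0.1237  0.2053] [ 1.7999e+02 -1.0000e-01  1.6465e+02] [-0.14 -0.06  0.2 ] 0.07652910843545341
w ear+y 624 [ 0.4991 -0.0938  0.0817]
w ear-y 523 [ 0.4824 -0.1511  0.0823]
w cheek+x 2417 [ 0.4612 -0.1146  0.0818]
w cheek-x 1597 [ 0.5296 -0.1341  0.0819]
w nose 1517 [ 0.4944 -0.1227  0.1117]
s ear+y 36 [ 0.4845 -0.0862  0.0493]
s ear-y 187 [ 0.4855 -0.1519  0.0811]
s cheek+x 2910 [ 0.4556 -0.1443  0.4771]
s cheek-x 1165 [ 0.5174 -0.1655  0.464 ]
s nose 353 [ 0.4938 -0.1312  0.1102]
```

View pics/s12.png

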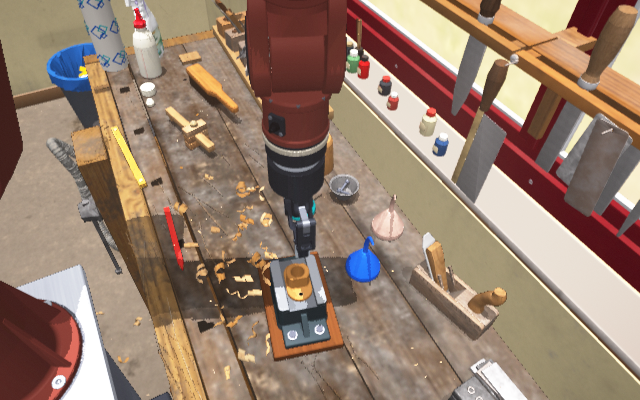

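View pics/w12.png

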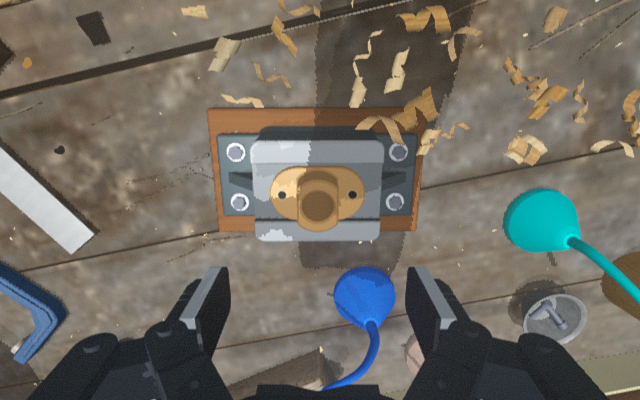

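The ears (81.7 and 82.3 mm) are level with the cheeks (81.8 and 81.9 mm), and the nose top is at 111.7 mm against 112 expected. So the flange is home and flat. The can is standing at (388,220) and the gripper is clear, so I'm handing in.

```bash
python3 - <<'E'
from rig import manip
print(manip.sign_off())
E
```

```text
the job is handed in; nothing more can be done
None
```

I pressed the bush steadily into the bore with its flange in the milled slot, let go of it, backed the gripper off and handed the job in. The clock read about 13.3 s of the 51 s allowed.

**Seating:** The bush stopped firmly at a push of about 22 N, with the TCP at 86.8 mm against 86.7 mm expected. After release, the wrist depth put the ears of the flange at 81.7 and 82.3 mm, level with the cheeks at 81.8 and 81.9 mm. The nose top was at 111.7 mm against 112 mm expected, so the flange is flat and home.

**Checks that disagreed or were weak:**
- **Wrist camera offset:** It read about 1.4 mm off along the jaws, so I placed the bush relative to the bore as seen in the same camera.
- **Ring resistance:** I felt no clear 10 to 20 N peak at the ring. I only read the force after each short move, and it showed about 10 N of push beyond that point.
- **Scene-camera depth:** The last check from that camera was partly blocked by the arm and its readings were unusable, except for one ear (81.1 mm) and the nose (110.2 mm). Both roughly agree with the wrist camera.
- **Mallet:** In the last scene picture it was mostly hidden behind the arm. The oil can was seen standing, and the arm never came near the mallet.

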